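# Set the sprung hold-down pad with a feeler blade

## Task

Take the long thin feeler blade from the black mat and slide it, blade flat on the bed, under the sprung pad of the gap-setting stand until its tip shows past the pad. Then press the stand's head down just until the pad bears on the blade and its spring is partly squeezed, so that the blade drags but is not jammed with the spring fully squashed. Draw the blade out from under the pad, feeling it drag, and lay it flat on the mat again, leaving the head as set and the short thick blade and the screw-cap container beside the stand alone.

Things in the scene. Friction and masses are not known exactly. Their poses are not given: they have to be found in the camera images.
- stand: Fixed grey stand; origin on the bench right below the pad's centre, z up. Bed top 14 mm above the bench, x -50 to +75, y -140 to +60 mm. The feeler goes in along +y from the long -y end, its middle at x = 0; its handle then stands on the bed's -y end. Bright lane strip x -40 to +20 mm. Column (radius 11 mm, top 135 mm above bench) at x +50, y 0 mm carries the head over the lane.
- head (a joint): Head's way down its column, m: 0 top, 0.020 lowest; starts 0.004 to 0.011. Stiff sliding fit: about 8 N moves it up or down, and it stays where left. The pad's free face is 20 mm minus this value above the bed: it meets the 6 mm feeler at 0.014, and its spring is fully squashed on it at 0.020.
- head_top (a point): Middle of the top of the head's black push knob, right above the pad; 120 mm above the bench when joint head is 0. Knob 34 mm across, full width over its top 12 mm; push it from above, or grip it to lift the head. The aluminium head below is 28 mm wide along the stand's y.
- pad (a joint): Squeeze of the pad's spring, m: 0 free, 0.006 fully squashed; 1.2 N per mm, no preload. With the feeler under the pad it equals joint head minus 0.014. The setting is good from 0.001 to 0.005.
- pad_face (a point): Centre of the underside of the round steel pad (32 mm across, 24 mm flat face with a bevelled rim), which hangs on a sprung stem below the head.
- mat: Fixed black rubber mat 120 (x) by 200 (y) by 2 mm; origin at the centre of its underside. The two blades lie on it side by side, about along its y, tips towards +y, handles about 60 mm to the -y side of its centre.
- feeler_handle (a point): Feeler, the blade to use: centre of its aluminium handle, 50 mm long (x), 24 wide (y), 34 high; 17 mm above the underside. Steel blade 6 mm thick, 26 wide, sticks out 120 mm from the handle along +x, undersides flush. z up. About 150 g.
- feeler_tip (a point): Middle of the free end of the feeler, 145 mm along +x from the handle's centre, 3 mm above the underside. Same axes as the handle.
- spacer_handle (a point): The other blade, not used: the same handle (centre, 17 mm above underside) but a blade 15 mm thick and only 70 mm long. Must stay where it is.
- container: Loose screw-cap container 42 mm across, 88 mm high, a bystander on the bench left of the stand; origin at its foot.

How it is judged:
By the outcome, as a careful person would: the job done as asked, in the order asked, and still so for the second after the job is handed in, with the robot touching nothing.
It also fails if it takes over 58 s, if anything falls off the work surface, if the arm or the gripper's body presses on something with over 40 N, if the wrist force passes 120 N, or if a joint passes its speed limit or range.

## Robot

A 6-joint arm with a two-finger parallel gripper is mounted at the origin on the work surface; the furniture and walls round the work are solid. World frame = base frame: x ahead of the robot, y to its left, z up, the work surface at z = 0. Lengths are in mm, angles in rad, forces in N, time in s.
With the tool pointing down it reaches from about 350 to 775 mm from the base axis. Payload 7.3 kg.
Tool frame: the origin (TCP) lies between the finger pads; the fingertips stand 22 mm ahead of it and the grasp point (between the pads) lies 3 mm ahead of it; z points along the fingers, x is the direction in which the jaws open and shut, and the axes are right-handed (so a half turn about z gives the same grasp; the last joint's range is limited). The gripper opens to 92 mm and grips with 3 to 60 N. Pads are 19 mm wide; open, the fingers measure 130 mm over their backs; the gripper's body (75 mm by 190 mm) begins 47 mm behind the grasp point.
Start: joints at [-1.402, 0.342, 1.524, -0, 1.275, -0.146], TCP at [162.576, -499.211, 248.741] pointing down, gripper open.
Joint ranges: [-2.53, 2.53], [-0.77, 2.02], [0.04, 2.7], [-1, 4.14], [0.28, 2.66], [-3.11, 3.11]. Speed limits (rad/s): [2.57, 2.57, 3.14, 3.14, 3.14, 3.14].

## Interface

Orientations are given as [roll, pitch, yaw] about the fixed x, y, z axes, in that order (R = Rz(yaw) Ry(pitch) Rx(roll)).
In Python, from plant import * gives the robot as it stands. The module is installed in compiled form; this text tells all that it offers.
- The arm moves only by the shell command python3 -m handwheel 'ROWS' [OPENING]. ROWS is a JSON object of lists of equal length, an entry for each row: "translation": the shift along the world's x, y, z in units of 15 cm (1.0 is 15 cm), a list of three; "twist": the turn about the world's z in units of 90 degrees (1.0 is 90 degrees). In form: {"translation": [[tx, ty, tz], ...], "twist": [twist, ...]}. A call has exactly 8 rows; each row shifts and turns the pose as measured when the row begins; what a row does not reach is not made up. A row lasts 1/8 s, in which the tool goes at most 62.5 mm and 10.7 degrees, less where a joint would pass 70% of its speed; a pose out of reach is approached as far as the arm can. A call with a number of a shift or a turn outside -1 to 1 is refused whole. A call with a gripper value outside its range is refused whole. OPENING is the closure in counts, from 0 (fully open) to 255 (shut), set as the call begins (- or left out, the last holds). The fingers move at their own pace and stop on an object; the grip force is fixed at half the most. Time passes only in rows, so rows that do not move let the fingers close, or fill a call up. It gives the time, the measured TCP pose, the force and the opening at its end, in the units of the state.
- get_obs(): the state, without advancing time (a new reading comes with each control period).
- capture(name): name is "scene" or "top"; returns a dict with "img" (400x640x3 uint8, red, green, blue), "vertical_fov" (degrees; the focal length in pixels is half the picture's height over the tangent of half this angle, whatever the lens; pixels are square), "cx", "cy" (the principal point, pixels), "distortion" ([k1, k2, p1, p2, k3] as OpenCV has them; the pictures are not rectified), "world_from_camera" (4x4, takes a point from camera to world coordinates). Camera axes: x right, y up, looking along -z (the intrinsics and any distortion apply to the point x, -y, -z); pixel columns grow to the right and rows downward; lengths in mm; the calibration is good to about 2 mm. A picture is of the moment at which its call begins. There is no depth.
- close_job(): hands the job in, once; it reports no verdict.
Trained networks look in the newest picture that a camera, given by its name, has taken for a name from the list of things; names that differ only in an ending like _2 or _b are one class to them, and where a whole thing is asked for, a point or a joint stands for the part that bears it (a point fixed in the world has none). Each returns a list of dicts, best first, with "score" (0 to 1); they miss things now and then, are a little off and sometimes report something else, mostly with a low value. They report only what shows in the picture. A call takes as long as a camera call.
- search_frame(camera, label): "position" ([x, y, z] in mm, in the coordinates of the camera as it stood for that picture, good to about 4 mm: the middle of the surface that is visible of it).
- spot_point(camera, label): "position" ([x, y, z] in mm, in the coordinates of the camera as it stood for that picture, good to about 4 mm: a listed point, or the origin of a listed thing).
The state is a dict: "time": time; "joint_positions": joint angles; "dq": joint speeds; "tau": joint torques, N m; "tool_pos": TCP position; "tcp_rot": TCP orientation; "contact_force": force on the tool from outside, world axes, zero at the start; "moment": the same for the moment, N m; "grip_width": finger opening in mm.
Only numpy, scipy, OpenCV 4.12 (cv2) and the standard library are available. Lean on these libraries where they do the work, as an engineer would, in place of code of your own. Each camera call takes 0.05 s, during which the arm holds its last target.

## Working session

There is one attempt and no reset: what is moved stays moved. The work goes in short steps, Python scripts to look and compute and a shell command to move; the robot and the scene stay as the last step left them, time stands still between calls to the robot, and variables do not carry over. Pictures are saved under pics/ and viewed, and the job is handed in when it is done.

```bash
mkdir -p pics; ls; cat > h.py <<'E'
from plant import *
import numpy as np, cv2
def snap(cam,name):
    c=capture(cam); cv2.imwrite(f'pics/{name}.png',c['img'][:,:,::-1]); return c
def K(c):
    f=200/np.tan(np.radians(c['vertical_fov']/2)); return np.array([[f,0,c['cx']],[0,f,c['cy']],[0,0,1.]])
def proj(c,P):
    T=np.linalg.inv(c['world_from_camera']); p=(T[:3,:3]@np.atleast_2d(P).T).T+T[:3,3]
    p=p*[1,-1,-1]
    return cv2.projectPoints(p.reshape(-1,1,3),np.zeros(3),np.zeros(3),K(c),np.array(c['distortion'],float))[0].reshape(-1,2)
def ray(c,uv):
    u=cv2.undistortPoints(np.array(uv,float).reshape(-1,1,2),K(c),np.array(c['distortion'],float)).reshape(-1,2)
    d=np.c_[u[:,0],-u[:,1],-np.ones(len(u))]; T=c['world_from_camera']
    return T[:3,3],(T[:3,:3]@d.T).T
def atz(c,uv,z):
    o,d=ray(c,uv); return o+d*((z-o[2])/d[:,2])[:,None]
def tri(c1,u1,c2,u2):
    o1,d1=ray(c1,[u1]);o2,d2=ray(c2,[u2]);d1=d1[0];d2=d2[0]
    A=np.c_[d1,-d2]; s=np.linalg.lstsq(A,o2-o1,rcond=None)[0]
    a=o1+s[0]*d1;b=o2+s[1]*d2; return (a+b)/2,np.linalg.norm(a-b)
def w(c,p): return c['world_from_camera'][:3,:3]@np.array(p)+c['world_from_camera'][:3,3]
E
python3 - <<'E'
from h import *
np.set_printoptions(precision=1,suppress=True)
C={k:snap(k,k+'0') for k in('scene','top')}
for k,c in C.items():
    print(k,c['world_from_camera'][:3,3],c['vertical_fov'],c['distortion'])
    for l in ['stand','head_top','pad_face','mat','feeler_handle','feeler_tip','spacer_handle','container']:
        r=spot_point(k,l)
        for q in r[:2]:
            p=w(c,q['position']); print(k,l,round(q['score'],2),p,proj(c,p)[0])
o=get_obs();print(o)
E
```

```text
pics
scene [-380.5  422.5 1013.1] 44.22662359730213 [-0.  0.  0.  0.  0.]
scene stand 0.74 [509.2 140.2  -5.1] [248.  231.7]
scene head_top 0.68 [509.8 139.3 113.6] [243.7 201. ]
scene pad_face 0.63 [509.6 139.4  28.8] [247.  223.2]
scene mat 0.85 [ 420.6 -234.2   -0.7] [377.9 203. ]
scene feeler_handle 0.51 [ 450.  -297.8   14.7] [390.3 185.8]
scene spacer_handle 0.78 [ 379.5 -295.8   23.5] [404.3 198.3]
scene container 0.68 [380.2 256.3   1.9] [226.2 280.1]
top [ 337.5  -46.5 1338.6] 44.779247124732024 [0. 0. 0. 0. 0.]
top stand 0.92 [506.2 138.1   3.5] [247.8 187.1]
top stand 0.21 [380.2 255.7   0.5] [205.5 233.9]
top head_top 0.62 [506.8 138.8 113.6] [241.5 181.6]
top mat 0.8 [ 417.3 -230.    -0.6] [381.8 216.3]
top feeler_handle 0.57 [ 455.9 -295.6   18.3] [406.2 201.2]
top feeler_tip 0.58 [ 449.9 -155.    -0.7] [354.3 205.1]
top spacer_handle 0.9 [ 380.6 -296.6   14.7] [407.4 228.8]
top container 0.78 [381.2 256.9   1.7] [205.  233.5]
{'time': 0.9, 'joint_positions': array([-1.4,  0.3,  1.5, -0. ,  1.3, -0.1]), 'dq': array([-0.,  0., -0., -0.,  0., -0.]), 'tau': array([  0. , -43.1, -24.4,   0.1,   0. ,  -0. ]), 'tool_pos': array([ 162.6, -499.2,  248.8]), 'tcp_rot': array([ 3.1, -0. , -1.3]), 'contact_force': array([ 0.1, -0. , -0.6]), 'moment': array([ 0. , -0.1, -0. ]), 'grip_width': 91.88030929411246}
```

```bash
python3 - <<'E'
import cv2
a=cv2.imread('pics/scene0.png');b=cv2.imread('pics/top0.png')
cv2.imwrite('pics/s0c.png',cv2.resize(a[130:330,170:450],None,fx=2.8,fy=2.8,interpolation=cv2.INTER_CUBIC))
cv2.imwrite('pics/t0c.png',cv2.resize(b[130:290,170:450],None,fx=2.8,fy=2.8,interpolation=cv2.INTER_CUBIC))
E
```

```text
(no output)
```

View pics/scene0.png

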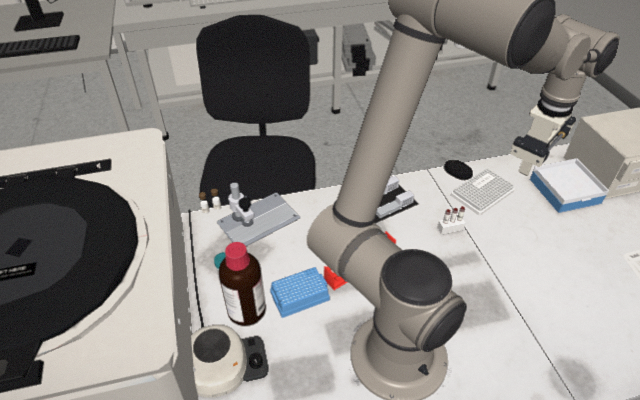

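View pics/top0.png

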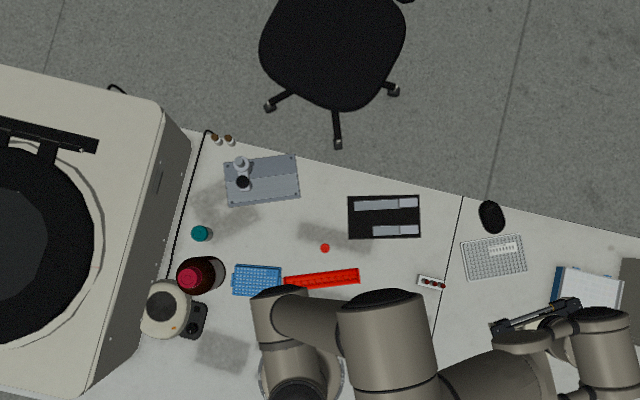

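```bash
ls pics
```

```text
s0c.png
scene0.png
t0c.png
top0.png
```

View pics/s0c.png

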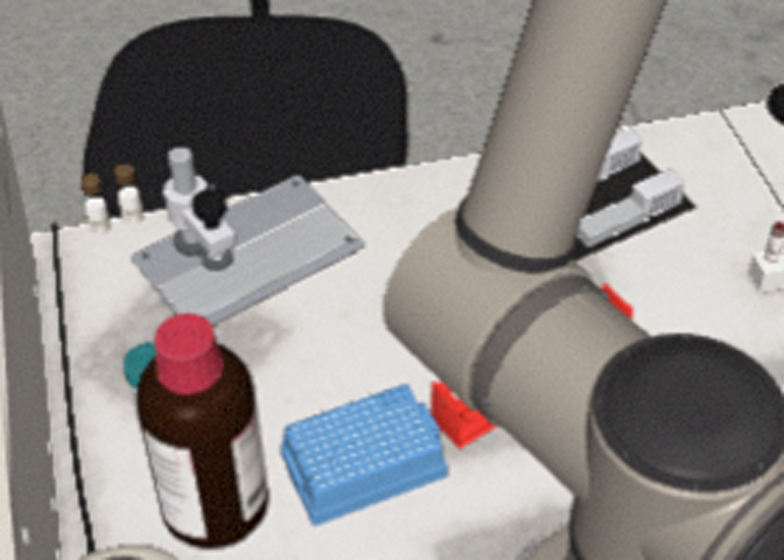

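View pics/t0c.png

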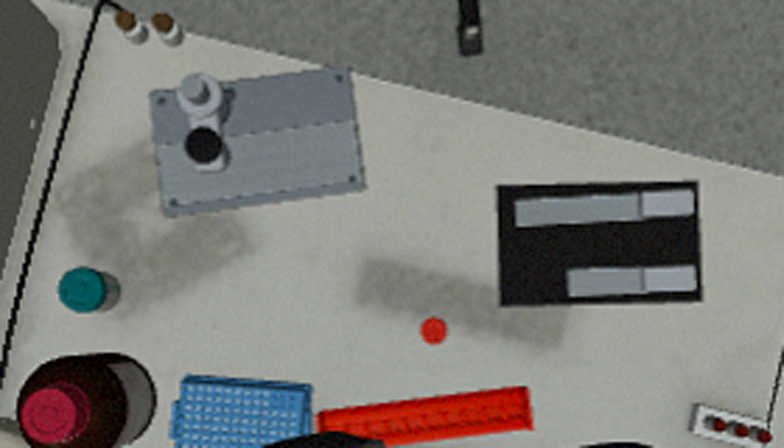

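```bash
cat > fit.py <<'E'
from h import *
def rigid(model,pts):
    m=np.array(model,float);p=np.array(pts)[:,:2];mc=m.mean(0);pc=p.mean(0)
    H=(m-mc).T@(p-pc);a=np.arctan2(H[0,1]-H[1,0],H[0,0]+H[1,1])
    R=np.array([[np.cos(a),-np.sin(a)],[np.sin(a),np.cos(a)]]);t=pc-R@mc
    return t,np.degrees(a),np.linalg.norm(m@R.T+t-p,axis=1)
E
python3 - <<'E'
from fit import *
np.set_printoptions(precision=1,suppress=True)
c=capture('top'); f=lambda l:np.array(l)/2.8+[170,130]-.3
mat=atz(c,f([(498,185),(698,181),(701,302),(502,306)]),2); print('mat',mat,rigid([(60,100),(60,-100),(-60,-100),(-60,100)],mat))
bed=atz(c,f([(150,92),(349,68),(366,189),(165,216)]),14); print('bed',bed,rigid([(75,60),(75,-140),(-50,-140),(-50,60)],bed))
print('knob@113',atz(c,f([(203,145)]),113))
im=c['img']
cv2.imwrite('pics/fb.png',cv2.resize(im[185:245,340:430,::-1],None,fx=8,fy=8,interpolation=cv2.INTER_CUBIC))
cv2.imwrite('pics/fs.png',cv2.resize(im[145:215,215:305,::-1],None,fx=8,fy=8,interpolation=cv2.INTER_CUBIC))
E
```

```text
mat [[ 476.1 -137.     2. ]
 [ 475.5 -334.6    2. ]
 [ 356.2 -332.7    2. ]
 [ 356.7 -137.5    2. ]] (array([ 416.2, -235.5]), np.float64(-0.20984060701235302), array([1.4, 1.1, 2.6, 2.3]))
bed [[574.4 203.2  14. ]
 [594.1   7.5  14. ]
 [473.9  -6.8  14. ]
 [451.9 189.6  14. ]] (array([506.8, 136.7]), np.float64(6.2055396615182135), array([1.4, 3. , 1.9, 1.9]))
knob@113 [[507.2 137.1 113. ]]
```

```bash
sleep 1
```

```text
(no output)
```

View pics/fb.png

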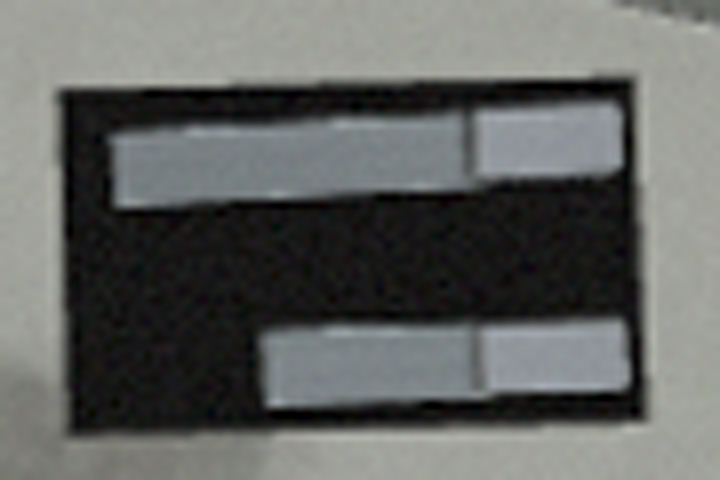

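View pics/fs.png

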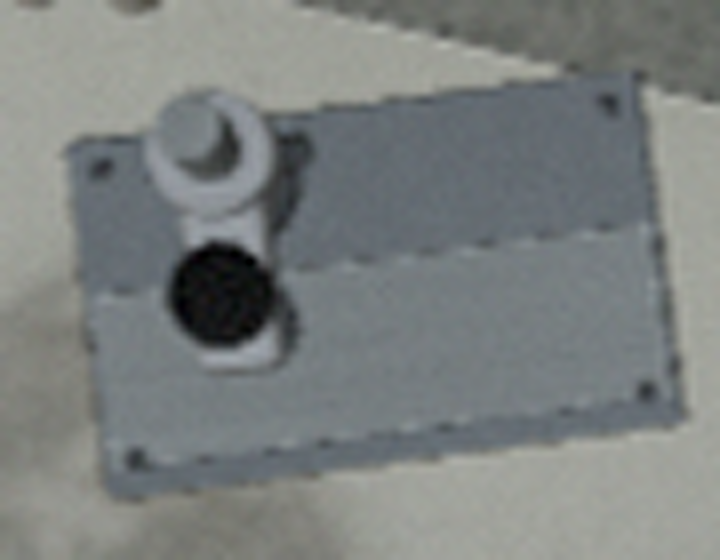

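```bash
python3 - <<'E'
from fit import *
np.set_printoptions(precision=1,suppress=True)
c=capture('top'); s=capture('scene')
f=lambda l,o:(np.array(l)+.5)/8-.5+o
o=[340,185]
bt=atz(c,f([(112,134),(117,208)],o),8); ht=atz(c,f([(475,107),(620,102),(623,172),(478,182)],o),36)
print(bt,ht)
# feeler frame: x along blade, y left. world +x side is feeler -y
print('feeler',rigid([(145,-13),(145,13),(25,-12),(-25,-12),(-25,12),(25,12)],np.r_[bt,ht]))
sp=atz(c,f([(484,322),(628,319),(630,389),(485,396)],o),36);print('spacer',rigid([(25,-12),(-25,-12),(-25,12),(25,12)],sp))
mat=atz(c,f([(62,90),(632,80),(645,418),(70,433)],o),2);print('mat',rigid([(60,100),(60,-100),(-60,-100),(-60,100)],mat))
bed=atz(c,f([(70,147),(640,72),(684,418),(113,496)],[215,145]),14); t=rigid([(75,60),(75,-140),(-50,-140),(-50,60)],bed);print('bed',bed,t)
print('col',atz(c,f([(193,133)],[215,145]),135),atz(c,f([(221,293)],[215,145]),113))
a=np.radians(t[1]);R=np.array([[np.cos(a),-np.sin(a)],[np.sin(a),np.cos(a)]])
print('col pred',t[0]+R@[50,0])
# scene overlay
im=s['img'][:,:,::-1].copy()
for p in [(75,60),(75,-140),(-50,-140),(-50,60),(0,0),(50,0)]:
  for z in (14,113):
    q=t[0]+R@p; u=proj(s,[*q,z])[0]; 
    if z==14 or p in[(0,0),(50,0)]: cv2.circle(im,tuple(int(round(v*8)) for v in u),8,(0,0,255),-1,shift=3)
cv2.imwrite('pics/ov.png',cv2.resize(im[170:270,200:320],None,fx=6,fy=6,interpolation=cv2.INTER_CUBIC))
E
```

```text
[[ 459.8 -152.7    8. ]
 [ 434.2 -153.7    8. ]] [[ 463.5 -273.    36. ]
 [ 464.1 -321.8   36. ]
 [ 440.4 -321.9   36. ]
 [ 438.2 -273.1   36. ]]
feeler (array([ 451.5, -297.7]), np.float64(91.76599612062886), array([0.4, 0.6, 1. , 0.5, 1.1, 0.6]))
spacer (array([ 378.9, -297.2]), np.float64(90.34713797723245), array([1.2, 0.6, 1.1, 0.7]))
mat (array([ 416.7, -234.6]), np.float64(-0.10509264627952884), array([1.8, 2. , 2.2, 1.4]))
bed [[573.4 203.1  14. ]
 [595.3   6.8  14. ]
 [475.   -5.9  14. ]
 [452.7 189.4  14. ]] (array([507.2, 136.7]), np.float64(6.3926091775812655), array([2.3, 2.2, 2.8, 2.3]))
col [[555.4 141.9 135. ]] [[507.9 137.1 113. ]]
col pred [556.9 142.3]
```

View pics/ov.png

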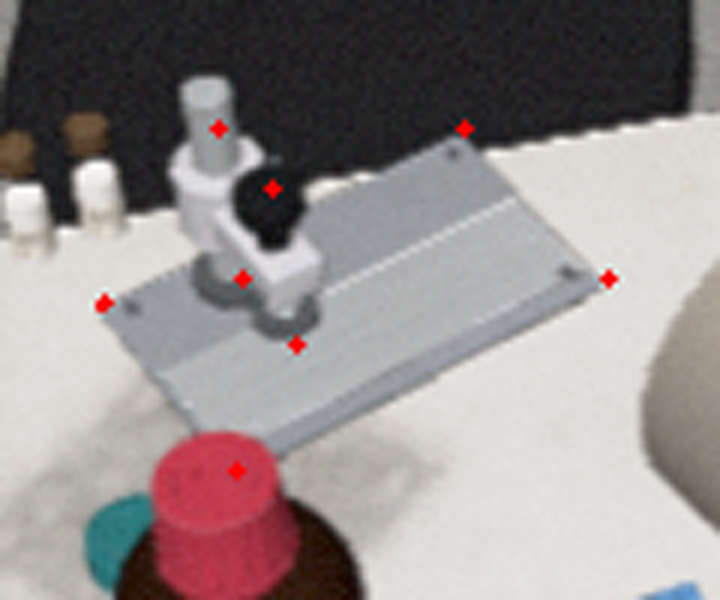

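```bash
python3 -m handwheel '{"translation":[[0.2,0.14,0],[0.24,0.17,0],[0.24,0.17,0],[0.24,0.17,0],[0.24,0.17,0],[0.24,0.17,0],[0.24,0.17,0],[0.24,0.17,0]],"twist":[0.09,0.1,0.1,0.1,0.1,0.1,0.1,0.1]}' 116; python3 -c "
from h import *
o=get_obs();print(o)"
```

```text
time: 2.05
tool_pos: [450.3, -295.2, 249.1]
tcp_rot: [3.14, -0.002, 0.018]
contact_force: [-0.5, -0.9, -0.2]
grip_width: 50.1
{'time': 2.05, 'joint_positions': array([-7.22711816e-01,  3.64914312e-01,  1.48884545e+00,  2.49703417e-04,
        1.28519280e+00, -7.41256587e-01]), 'dq': array([ 6.80262643e-01,  2.18592253e-01, -3.29595191e-01,  5.13720082e-04,
        1.05224984e-01, -6.13693208e-01]), 'tau': array([ -2.63769999, -46.23501062, -23.0612129 ,   0.10894537,
         0.08054439,   0.8327537 ]), 'tool_pos': array([ 450.30000018, -295.15008189,  249.05291519]), 'tcp_rot': array([ 3.13998689e+00, -2.10927219e-03,  1.84764301e-02]), 'contact_force': array([-0.46453751, -0.9131977 , -0.18437302]), 'moment': array([-0.0115022 , -0.09872758, -0.02454864]), 'grip_width': 50.11813694983879}
```

```bash
python3 -m handwheel '{"translation":[[0,0,0],[0,0,-0.3],[0,0,-0.35],[0,0,-0.35],[0,0,-0.2],[0,0,0],[0,0,0],[0,0,0]],"twist":[0,0,0,0,0,0,0,0]}' 116; python3 - <<'E'
from h import *
c=snap('top','t1');s=snap('scene','s1')
cv2.imwrite('pics/t1c.png',cv2.resize(c['img'][165:265,320:450,::-1],None,fx=6,fy=6,interpolation=cv2.INTER_CUBIC))
E
```

```text
time: 3.05
tool_pos: [450.4, -297.6, 68.2]
tcp_rot: [3.133, -0.007, 0.014]
contact_force: [0.7, 0.1, 0.5]
grip_width: 50.5
```

View pics/t1c.png

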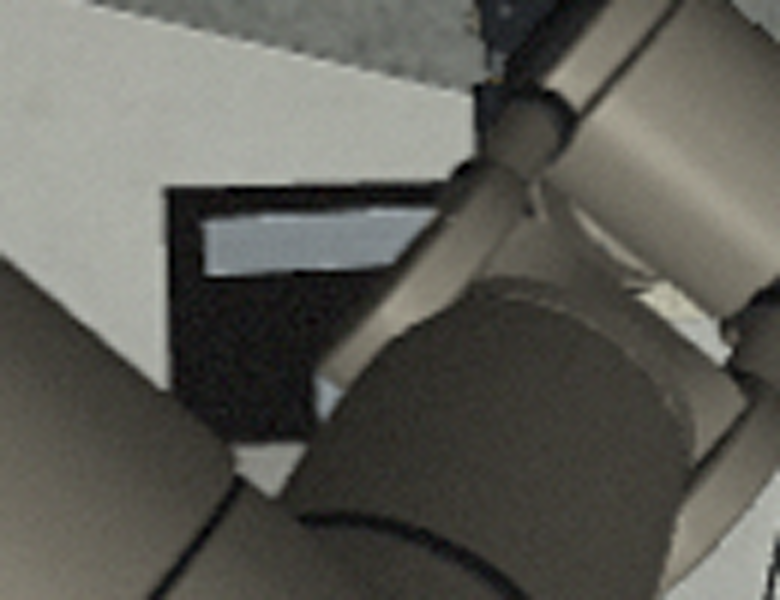

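```bash
python3 -m handwheel '{"translation":[[0.009,0,-0.08],[0,0,-0.08],[0,0,-0.07],[0,0,-0.03],[0,0,0],[0,0,0],[0,0,0],[0,0,0]],"twist":[0.01,0,0,0,0,0,0,0]}' 116
```

```text
time: 4.15
tool_pos: [452.5, -297.7, 27.4]
tcp_rot: [3.132, -0.009, 0.031]
contact_force: [-0.1, 0.5, -0.0]
grip_width: 49.7
```

```bash
python3 -m handwheel '{"translation":[[0,0,0],[0,0,0],[0,0,0],[0,0,0],[0,0,0],[0,0,0],[0,0,0.03],[0,0,0.03]],"twist":[0,0,0,0,0,0,0,0]}' 255
```

```text
time: 5.15
tool_pos: [452.2, -297.5, 36.7]
tcp_rot: [3.133, -0.008, 0.031]
contact_force: [-0.1, 0.1, -0.6]
grip_width: 23.9
```

```bash
python3 -m handwheel '{"translation":[[0,0,0.1],[0,0.1,0.15],[0.1,0.3,0.05],[0.1,0.35,0],[0.1,0.35,0],[0.1,0.3,0],[0.09,0.2,0],[0,0,0]],"twist":[0,0,0.01,0.01,0.01,0.01,0.01,0]}' 255
python3 - <<'E'
from h import *
np.set_printoptions(precision=4,suppress=True)
c=snap('top','t2');s=snap('scene','s2')
cv2.imwrite('pics/t2c.png',cv2.resize(c['img'][130:260,210:350,::-1],None,fx=5,fy=4.5,interpolation=cv2.INTER_CUBIC))
cv2.imwrite('pics/s2c.png',cv2.resize(s['img'][150:270,200:360,::-1],None,fx=5,fy=5,interpolation=cv2.INTER_CUBIC))
o=get_obs();print(o['tool_pos'],o['tcp_rot'],o['dq'],o['contact_force'],o['moment'])
E
```

```text
time: 6.15
tool_pos: [529.2, -51.8, 91.7]
tcp_rot: [3.127, -0.018, 0.11]
contact_force: [-0.0, 0.5, -1.5]
grip_width: 23.6
[528.5234 -53.7799  91.4589] [ 3.1272 -0.0174  0.1073] [-0.0306  0.005   0.0108 -0.0008 -0.0055 -0.0018] [-0.2149 -0.046  -1.2994] [-0.0235 -0.1186  0.009 ]
```

View pics/t2c.png

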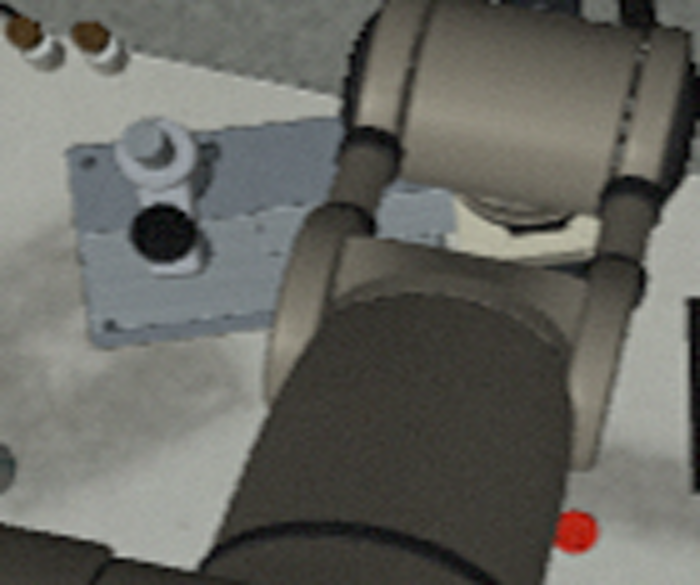

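View pics/s2c.png

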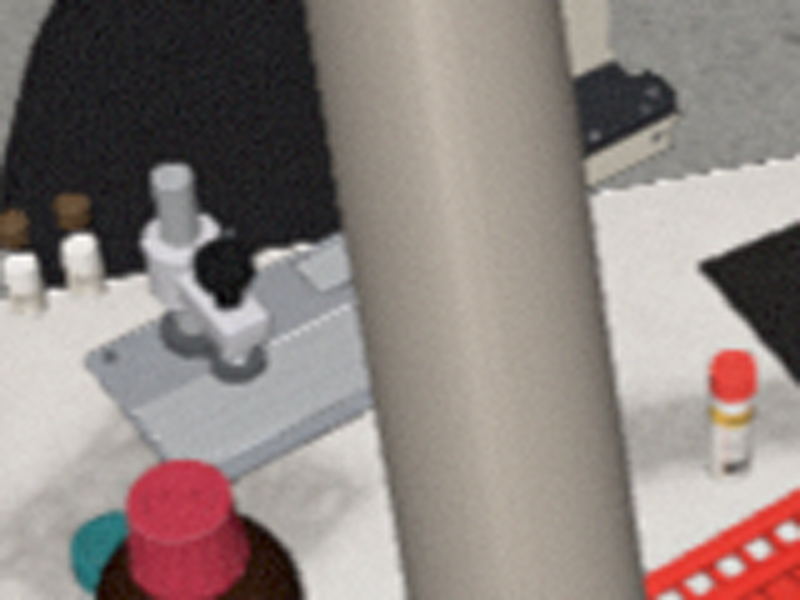

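```bash
python3 -m handwheel '{"translation":[[0,0,-0.1],[0,0,-0.1],[-0.01,0.06,-0.05],[0,0,0],[0,0,0],[0,0,0],[0,0,0],[0,0,0]],"twist":[0,0,0,0,0,0,0,0]}' 255
python3 - <<'E'
from h import *
np.set_printoptions(precision=4,suppress=True)
c=snap('top','t3');s=snap('scene','s3')
cv2.imwrite('pics/t3c.png',cv2.resize(c['img'][145:225,215:315,::-1],None,fx=8,fy=7.5,interpolation=cv2.INTER_CUBIC))
cv2.imwrite('pics/s3c.png',cv2.resize(s['img'][170:240,210:290,::-1],None,fx=8,fy=8,interpolation=cv2.INTER_CUBIC))
o=get_obs();print(o['tool_pos'],o['tcp_rot'],o['dq'],o['contact_force'],o['moment'])
for k,cc in(('top',c),('scene',s)):
  for q in spot_point(k,'feeler_tip')[:2]+spot_point(k,'pad_face')[:1]+spot_point(k,'stand')[:1]: print(k,q['score'],w(cc,q['position']))
E
```

```text
time: 7.25
tool_pos: [525.9, -47.2, 51.4]
tcp_rot: [3.127, -0.016, 0.103]
contact_force: [0.5, 0.6, -1.4]
grip_width: 23.6
[525.8881 -47.2009  51.3826] [ 3.1271 -0.0164  0.1026] [-0.0012  0.0013  0.002  -0.0011 -0.0007 -0.002 ] [-0.0264 -0.3206 -0.1807] [-0.0243 -0.1466  0.0397]
top 0.52 [512.5076  92.8666  23.8799]
top 0.57 [508.0816 138.4484   1.6693]
scene 0.45 [514.3273  95.8365  27.1521]
scene 0.46 [507.6321 134.9328  31.1771]
scene 0.71 [509.8104 140.2324  -1.8559]
```

View pics/t3c.png

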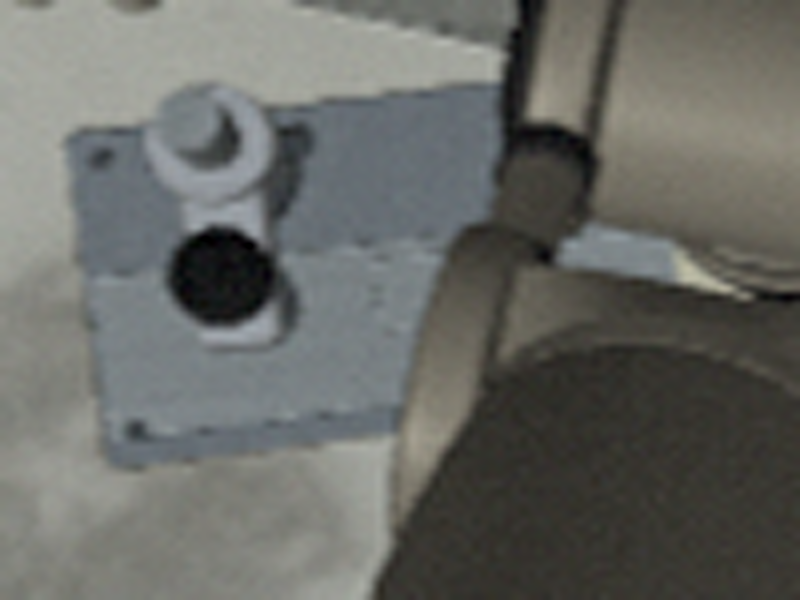

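View pics/s3c.png

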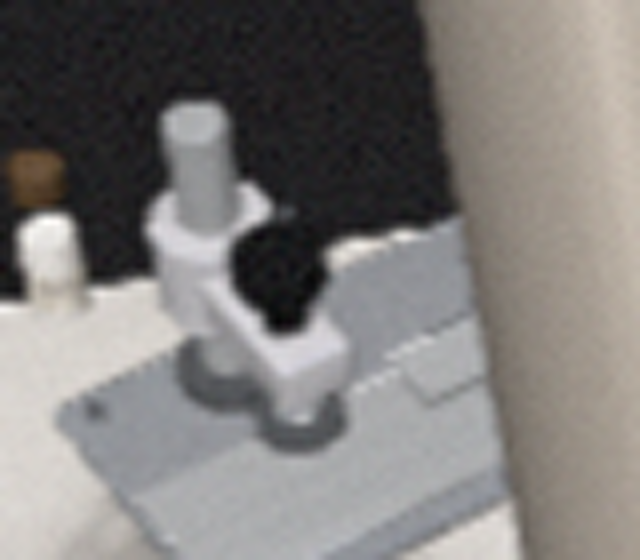

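```bash
python3 - <<'E'
from h import *
np.set_printoptions(precision=1,suppress=True)
c=capture('top');s=capture('scene')
t=np.array([525.9,-47.2]);a=.1026
R=np.array([[np.cos(a),-np.sin(a)],[np.sin(a),np.cos(a)]])
P=[[*(t+R@[x,145]),31.5] for x in(-13,13)]+[[*(t+R@[-13,145]),25.5]]
print((proj(c,P)-[215,145]+.5)*[8,7.5]); print((proj(s,P)-[210,170]+.5)*8)
E
```

```text
[[381.  330. ]
 [372.  259.1]
 [383.  332. ]]
[[429.9 399.2]
 [391.1 354.7]
 [431.2 411.2]]
```

```bash
python3 -m handwheel '{"translation":[[-0.005,0.06,-0.03],[0,0.06,-0.025],[0,0.046,-0.01],[0,0,0],[0,0,0],[0,0,-0.007],[0,0,-0.007],[0,0,0]],"twist":[0.005,0,0,0,0,0,0,0]}' 255
python3 - <<'E'
from h import *
np.set_printoptions(precision=4,suppress=True)
o=get_obs();print(o['tool_pos'],o['tcp_rot'],o['dq'],o['contact_force'],o['moment'])
E
```

```text
time: 8.75
tool_pos: [524.9, -20.1, 40.0]
tcp_rot: [3.128, -0.016, 0.111]
contact_force: [-0.5, -0.6, -1.8]
grip_width: 23.7
[524.8924 -20.1331  40.0192] [ 3.1276 -0.0163  0.111 ] [-0.0048 -0.0064 -0.0022 -0.0026  0.0027 -0.0001] [-0.5382 -0.586  -1.7723] [ 0.0085 -0.0875 -0.0278]
```

```bash
python3 -m handwheel '{"translation":[[0,0,-0.005],[0,0,-0.004],[0,0,0],[0,0,0],[0,0,0],[0,0,0],[0,0,0],[0,0,0]],"twist":[0,0,0,0,0,0,0,0]}' 255
python3 - <<'E'
from h import *
np.set_printoptions(precision=4,suppress=True)
o=get_obs();print(o['tool_pos'],o['tcp_rot'],o['contact_force'],o['moment'])
E
```

```text
time: 9.75
tool_pos: [525.1, -20.3, 39.8]
tcp_rot: [3.128, -0.017, 0.11]
contact_force: [0.7, 1.1, 2.2]
grip_width: 23.8
[525.0683 -20.3348  39.7937] [ 3.1279 -0.017   0.1101] [0.6689 1.0713 2.2343] [0.253  0.1758 0.026 ]
```

```bash
python3 -m handwheel '{"translation":[[-0.005,0.045,0],[-0.005,0.045,0],[-0.005,0.045,0],[-0.005,0.045,0],[-0.005,0.045,0],[-0.005,0.045,0],[0,0,0],[0,0,0]],"twist":[0,0,0,0,0,0,0,0]}' 255
python3 - <<'E'
from h import *
np.set_printoptions(precision=4,suppress=True)
o=get_obs();print(o['tool_pos'],o['tcp_rot'],o['contact_force'],o['moment'])
c=snap('top','t4');s=snap('scene','s4')
cv2.imwrite('pics/t4c.png',cv2.resize(c['img'][145:225,215:315,::-1],None,fx=8,fy=7.5,interpolation=cv2.INTER_CUBIC))
cv2.imwrite('pics/s4c.png',cv2.resize(s['img'][170:240,210:290,::-1],None,fx=8,fy=8,interpolation=cv2.INTER_CUBIC))
E
```

```text
time: 10.75
tool_pos: [521.1, 23.0, 39.9]
tcp_rot: [3.127, -0.019, 0.111]
contact_force: [1.2, -1.8, 1.2]
grip_width: 24.2
[521.0771  22.9627  39.8963] [ 3.1269 -0.019   0.1106] [ 1.1623 -1.8328  1.1654] [-0.1256 -0.1454 -0.0394]
```

View pics/t4c.png

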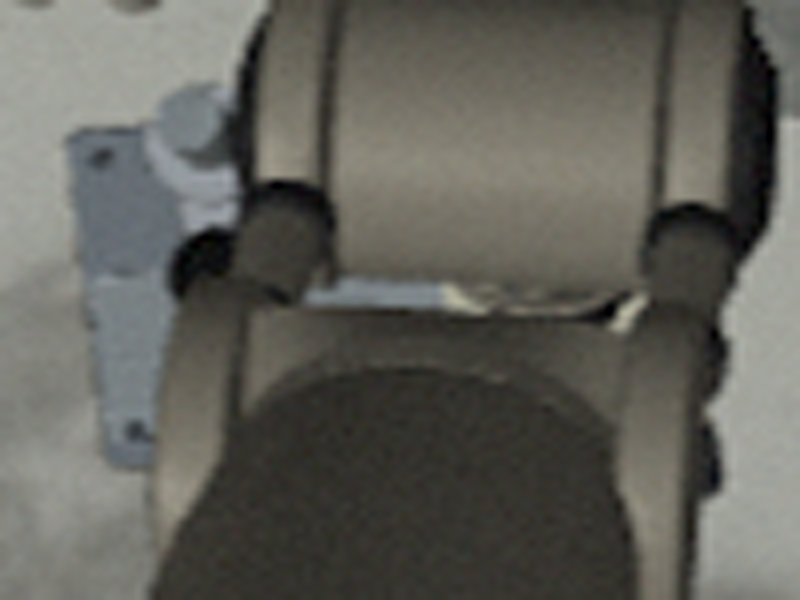

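View pics/s4c.png

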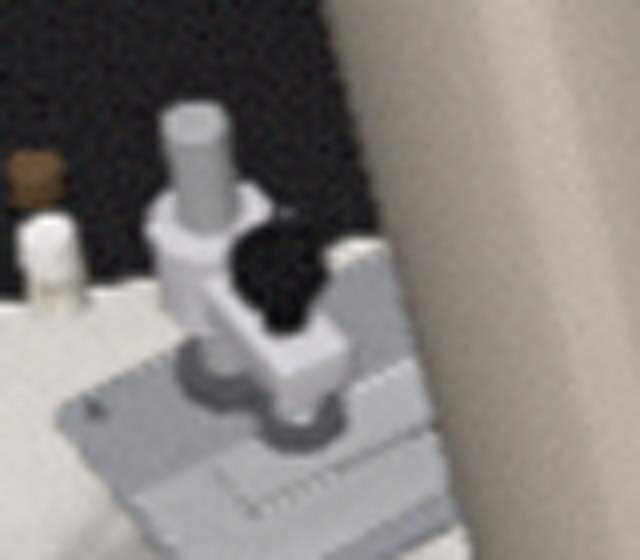

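```bash
python3 -m handwheel '{"translation":[[0,0,0],[0,0,0],[0,0,0],[0,0,0.1],[0,0,0.25],[0,0,0.3],[0,0,0.3],[0,0,0]],"twist":[0,0,0,0,0,0,0,0]}' 116
```

```text
time: 11.85
tool_pos: [520.2, 22.5, 190.3]
tcp_rot: [3.127, -0.02, 0.11]
contact_force: [-0.5, -0.9, -0.4]
grip_width: 50.4
```

```bash
python3 -m handwheel '{"translation":[[-0.01,0.1,0],[-0.02,0.2,0],[-0.02,0.2,0],[-0.02,0.2,-0.05],[-0.01,0.06,-0.1],[0,0,-0.07],[0,0,0],[0,0,0]],"twist":[0,0,0,0,0,0,0,0]}' 255
python3 - <<'E'
from h import *
np.set_printoptions(precision=4,suppress=True)
o=get_obs();print(o['tool_pos'],o['tcp_rot'],o['contact_force'],o['moment'])
c=snap('top','t5');s=snap('scene','s5')
cv2.imwrite('pics/t5c.png',cv2.resize(c['img'][145:225,215:315,::-1],None,fx=8,fy=7.5,interpolation=cv2.INTER_CUBIC))
cv2.imwrite('pics/s5c.png',cv2.resize(s['img'][120:240,190:310,::-1],None,fx=5,fy=5,interpolation=cv2.INTER_CUBIC))
E
```

```text
time: 12.85
tool_pos: [503.1, 141.6, 150.8]
tcp_rot: [3.127, -0.009, 0.108]
contact_force: [0.5, 0.0, 0.1]
grip_width: 0.5
[503.1089 141.6413 150.8176] [ 3.1273 -0.009   0.1085] [0.4948 0.0282 0.116 ] [ 0.0038 -0.0472 -0.0127]
```

View pics/s5c.png

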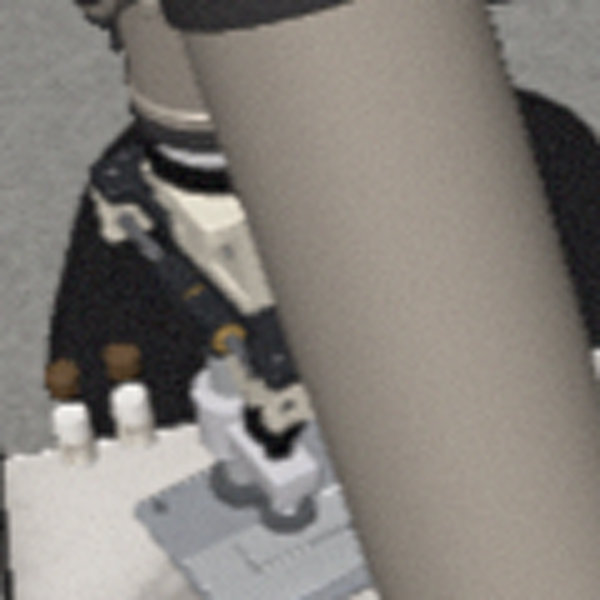

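```bash
python3 -m handwheel '{"translation":[[0,0,0.1],[0,0,0],[0,0,0],[0,0,0],[0,0,0],[0,0,0],[0,0,0],[0,0,0]],"twist":[-0.11,-0.11,-0.11,-0.11,-0.11,-0.11,-0.11,-0.11]}' 255
python3 -m handwheel '{"translation":[[0.03,-0.03,0],[0,0,-0.05],[0,0,-0.05],[0,0,0],[0,0,0],[0,0,0],[0,0,0],[0,0,0]],"twist":[-0.1,0,0,0,0,0,0,0]}' 255
python3 - <<'E'
from h import *
np.set_printoptions(precision=4,suppress=True)
o=get_obs();print(o['tool_pos'],o['tcp_rot'],o['joint_positions'],o['contact_force'],o['moment'])
s=snap('scene','s6')
cv2.imwrite('pics/s6c.png',cv2.resize(s['img'][120:240,190:310,::-1],None,fx=5,fy=5,interpolation=cv2.INTER_CUBIC))
E
```

```text
time: 13.95
tool_pos: [506.1, 138.1, 170.8]
tcp_rot: [3.133, -0.015, -1.325]
contact_force: [-0.6, 1.0, -0.1]
grip_width: 0.5
time: 14.95
tool_pos: [511.0, 132.9, 155.9]
tcp_rot: [3.135, -0.014, -1.481]
contact_force: [-0.1, 0.1, -0.0]
grip_width: 0.4
[510.963  132.8524 155.9335] [ 3.1354 -0.0144 -1.4813] [ 0.1172  0.4448  1.6424 -0.0163  1.061   1.6066] [-0.0745  0.143  -0.0149] [-0.0217  0.0448  0.0101]
```

View pics/s6c.png

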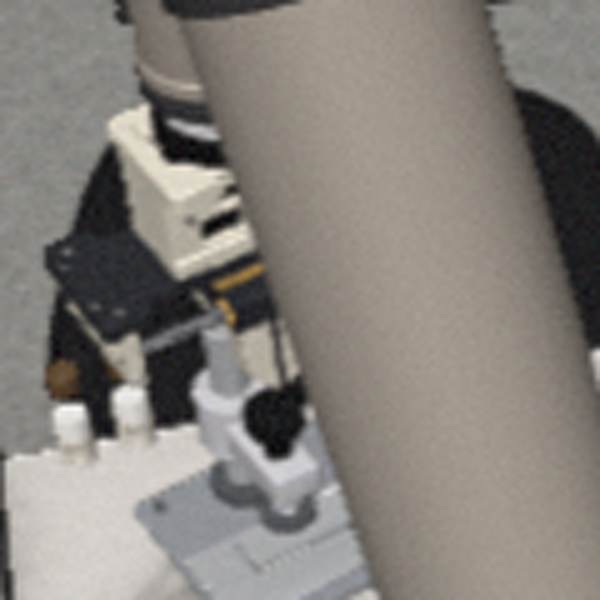

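```bash
python3 - <<'E'
from h import *
np.set_printoptions(precision=1,suppress=True)
s=capture('scene');cv2.imwrite('pics/s6d.png',cv2.resize(s['img'][120:240,190:310,::-1],None,fx=5,fy=5,interpolation=cv2.INTER_LANCZOS4))
P=[[511,133,156-22],[511,133,156+44],[508,137,114],[511-6,133+65,134],[511-6,133+65,160],[511-8,133+90,200]]
print((proj(s,P)-[190,120]+.5)*5)
o=get_obs();print(o['time'])
E
```

```text
[[277.1 373.6]
 [263.4 278. ]
 [276.4 407.4]
 [163.8 424.8]
 [156.7 387.9]
 [ 98.5 348.9]]
15.05
```

View pics/s6.png

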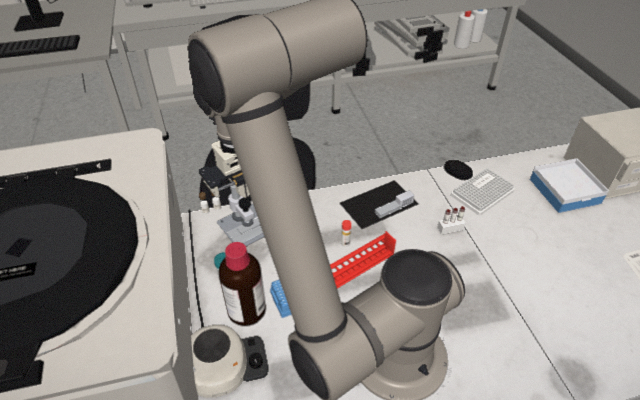

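```bash
python3 -m handwheel '{"translation":[[-0.02,0.025,-0.04],[0,0,-0.04],[0,0,-0.02],[0,0,0],[0,0,-0.013],[0,0,-0.013],[0,0,0],[0,0,0]],"twist":[0,0,0,0,0,0,0,0]}' 255
```

```text
time: 16.05
tool_pos: [507.8, 136.9, 136.3]
tcp_rot: [3.136, -0.014, -1.481]
contact_force: [0.3, -0.1, -1.0]
grip_width: 0.7
```

```bash
python3 -m handwheel '{"translation":[[0,0,-0.007],[0,0,-0.007],[0,0,-0.007],[0,0,-0.007],[0,0,0],[0,0,0],[0,0,0],[0,0,0]],"twist":[0,0,0,0,0,0,0,0]}' 255
```

```text
time: 17.05
tool_pos: [507.8, 136.9, 134.4]
tcp_rot: [3.137, -0.014, -1.481]
contact_force: [-0.1, 0.1, 2.9]
grip_width: 0.3
```

```bash
python3 -m handwheel '{"translation":[[0,0,-0.02],[0,0,-0.02],[0,0,0],[0,0,0],[0,0,0],[0,0,0],[0,0,0],[0,0,0]],"twist":[0,0,0,0,0,0,0,0]}' 255
```

```text
time: 18.05
tool_pos: [507.8, 136.9, 129.1]
tcp_rot: [3.138, -0.015, -1.481]
contact_force: [-0.8, -0.3, 1.8]
grip_width: 0.5
```

```bash
python3 -m handwheel '{"translation":[[0,0,-0.015],[0,0,-0.015],[0,0,0],[0,0,0],[0,0,0],[0,0,0],[0,0,0],[0,0,0]],"twist":[0,0,0,0,0,0,0,0]}' 255; python3 -c "
from h import *
o=get_obs();print(o['tool_pos'],o['contact_force'])"
```

```text
time: 19.05
tool_pos: [507.9, 136.9, 125.7]
tcp_rot: [3.139, -0.015, -1.481]
contact_force: [-1.4, 0.2, 2.7]
grip_width: -0.0
[507.88506112 136.88963197 125.71399423] [-1.36666379  0.16041112  2.70366629]
```

```bash
python3 -m handwheel '{"translation":[[0,0,-0.01],[0,0,0],[0,0,0],[0,0,0],[0,0,0.1],[0,0,0.2],[0,0,0.25],[0,0,0]],"twist":[0,0,0,0,0,0,0,0]}' 255
python3 - <<'E'
from h import *
np.set_printoptions(precision=4,suppress=True)
o=get_obs();print(o['tool_pos'],o['contact_force'])
s=snap('scene','s7')
cv2.imwrite('pics/s7c.png',cv2.resize(s['img'][170:240,210:290,::-1],None,fx=8,fy=8,interpolation=cv2.INTER_CUBIC))
E
```

```text
time: 20.05
tool_pos: [508.3, 136.9, 211.7]
tcp_rot: [3.14, -0.015, -1.481]
contact_force: [-0.2, -0.7, -0.4]
grip_width: -0.1
[508.255  136.9151 211.6809] [-0.1895 -0.6563 -0.3948]
```

View pics/s7c.png

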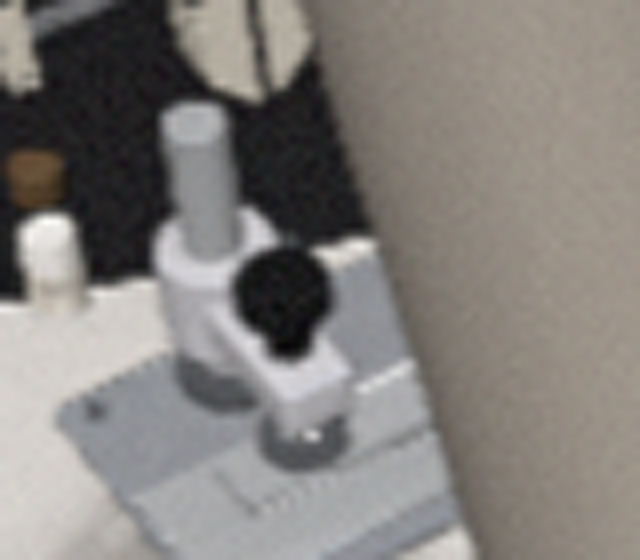

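```bash
python3 - <<'E'
from h import *
a=cv2.imread('pics/scene0.png',0).astype(np.float32);b=cv2.imread('pics/s7.png',0).astype(np.float32)
a4=cv2.resize(a,None,fx=8,fy=8,interpolation=cv2.INTER_CUBIC);b4=cv2.resize(b,None,fx=8,fy=8,interpolation=cv2.INTER_CUBIC)
for y0,y1,x0,x1 in [(196,214,236,256),(193,214,228,256),(198,216,237,252)]:
    T=a4[y0*8:y1*8,x0*8:x1*8];S=b4[(y0-6)*8:(y1+10)*8,(x0-4)*8:(x1+4)*8]
    r=cv2.matchTemplate(S,T,cv2.TM_CCOEFF_NORMED);_,m,_,l=cv2.minMaxLoc(r);print(m,(l[0]/8-4,l[1]/8-6))
s=capture('scene');print(proj(s,[[508,137,113],[508,137,103]]))
for k in('scene',):
  for n in('head_top','pad_face'):
    for q in spot_point(k,n)[:1]: print(n,q['score'],w(s,q['position']))
E
```

```text
0.8458244800567627 (0.375, 3.0)
0.8649808764457703 (0.5, 3.0)
0.9322733283042908 (0.375, 3.375)
[[244.81040553 201.2561925 ]
 [245.20669325 203.97277757]]
head_top 0.66 [508.72717383 139.16414916 101.9620804 ]
pad_face 0.57 [512.69646758 137.14211097  22.49431292]
```

```bash
python3 -m handwheel '{"translation":[[0.01,-0.09,0],[0.01,-0.09,0],[0.01,-0.09,0],[0.01,-0.09,0],[0.01,-0.09,0],[0.01,-0.09,0],[0.01,-0.09,0],[0.01,-0.09,0]],"twist":[0.11,0.11,0.11,0.11,0.11,0.11,0.11,0.11]}' 116
python3 -m handwheel '{"translation":[[0,0,0],[0,0,0],[0,0,-0.2],[0,0,-0.3],[0,0,-0.15],[0,0,0],[0,0,0],[0,0,0]],"twist":[0.1,0,0,0,0,0,0,0]}' 116
```

```text
time: 21.25
tool_pos: [513.6, 26.0, 197.9]
tcp_rot: [3.121, -0.001, -0.052]
contact_force: [0.5, -1.1, 0.4]
grip_width: 50.2
time: 22.25
tool_pos: [512.5, 25.8, 95.4]
tcp_rot: [3.122, 0.004, 0.092]
contact_force: [-0.5, 0.1, 0.4]
grip_width: 49.7
```

```bash
python3 -m handwheel '{"translation":[[0.03,-0.01,0],[0.027,-0.009,0],[0,0,-0.05],[0,0,-0.1],[0,0,-0.1],[0,0,-0.08],[0,0,0],[0,0,0]],"twist":[0.012,0,0,0,0,0,0,0]}' 116
```

```text
time: 23.25
tool_pos: [521.8, 22.7, 43.0]
tcp_rot: [3.121, 0.003, 0.111]
contact_force: [0.4, 0.3, 0.3]
grip_width: 50.1
```

```bash
python3 -m handwheel '{"translation":[[-0.004,0,-0.015],[0,0,0],[0,0,0],[0,0,0],[0,0,0],[0,0,0],[0,0,0],[0,0,0]],"twist":[0,0,0,0,0,0,0,0]}' 116
python3 -m handwheel '{"translation":[[0,0,0],[0,0,0],[0,0,0],[0,0,0],[0,0,0],[0,0,0],[0,0,0],[0,0,0]],"twist":[0,0,0,0,0,0,0,0]}' 255
```

```text
time: 24.25
tool_pos: [522.0, 22.7, 41.9]
tcp_rot: [3.121, -0.0, 0.111]
contact_force: [-0.3, -0.4, -0.7]
grip_width: 49.9
time: 25.25
tool_pos: [522.0, 22.6, 41.9]
tcp_rot: [3.121, 0.0, 0.111]
contact_force: [0.6, -0.2, -1.0]
grip_width: 23.9
```

```bash
python3 -m handwheel '{"translation":[[0.002,-0.015,0],[0.002,-0.015,0],[0.002,-0.015,0],[0.002,-0.015,0],[0.002,-0.015,0],[0.002,-0.015,0],[0.002,-0.015,0],[0.002,-0.015,0]],"twist":[0,0,0,0,0,0,0,0]}' 255; python3 -c "
from h import *
o=get_obs();print(o['tool_pos'],o['contact_force'],o['moment'])"
```

```text
time: 26.25
tool_pos: [522.5, 12.9, 41.9]
tcp_rot: [3.132, 0.002, 0.11]
contact_force: [-0.7, 7.5, -0.0]
grip_width: 23.9
[522.45815728  12.87292124  41.87354653] [-0.71027026  7.50863366 -0.01002042] [ 0.67019251 -0.10651306  0.05896478]
```

```bash
python3 -m handwheel '{"translation":[[0.006,-0.06,0],[0.006,-0.06,0],[0.006,-0.06,0],[0.006,-0.06,0],[0.006,-0.06,0],[0.006,-0.06,0],[0,0,0],[0,0,0]],"twist":[0,0,0,0,0,0,0,0]}' 255
python3 - <<'E'
from h import *
o=get_obs();print(o['tool_pos'],o['tcp_rot'],o['contact_force'],o['moment'])
s=snap('scene','s8');c=snap('top','t8')
cv2.imwrite('pics/s8c.png',cv2.resize(s['img'][170:240,210:290,::-1],None,fx=8,fy=8,interpolation=cv2.INTER_CUBIC))
E
```

```text
time: 27.25
tool_pos: [526.6, -38.8, 41.4]
tcp_rot: [3.138, 0.004, 0.11]
contact_force: [-0.1, -0.1, -0.4]
grip_width: 23.9
[526.62458721 -38.84343752  41.42314417] [3.1384184  0.00394791 0.11015633] [-0.11122808 -0.07961057 -0.4258358 ] [ 0.09688313 -0.06782401  0.01905743]
```

View pics/s8c.png

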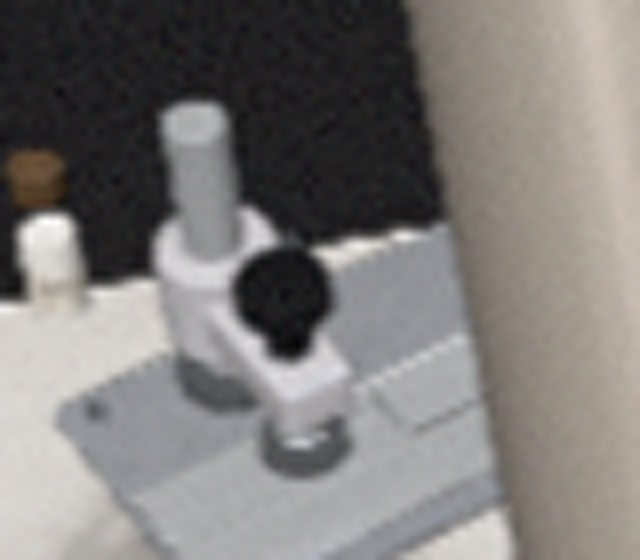

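```bash
python3 -m handwheel '{"translation":[[0,0,0.1],[0,-0.05,0.15],[-0.08,-0.3,0.05],[-0.1,-0.35,0],[-0.1,-0.35,0],[-0.1,-0.3,0],[-0.1,-0.25,0],[0,0,0]],"twist":[0,0,-0.01,-0.01,-0.01,-0.01,-0.01,0]}' 255
python3 -m handwheel '{"translation":[[0,0,0],[0,0,0],[0,0,0],[0,0,0],[0,0,0],[0,0,0],[0,0,0],[0,0,0]],"twist":[0,0,0,0,0,0,0,0]}' 255
```

```text
time: 28.35
tool_pos: [453.8, -284.6, 95.5]
tcp_rot: [3.133, -0.003, 0.035]
contact_force: [-0.0, 0.7, -1.5]
grip_width: 23.7
time: 29.35
tool_pos: [455.2, -281.0, 96.4]
tcp_rot: [3.134, -0.003, 0.04]
contact_force: [0.2, -0.1, -2.3]
grip_width: 23.9
```

```bash
python3 -m handwheel '{"translation":[[-0.02,-0.06,0],[0,-0.04,0],[0,0,-0.12],[0,0,-0.12],[0,0,-0.1],[0,0,-0.06],[0,0,0],[0,0,0]],"twist":[-0.006,0,0,0,0,0,0,0]}' 255
python3 - <<'E'
from h import *
s=snap('scene','s9');c=snap('top','t9')
cv2.imwrite('pics/s9c.png',cv2.resize(s['img'][150:250,330:450,::-1],None,fx=6,fy=6,interpolation=cv2.INTER_CUBIC))
E
```

```text
time: 30.35
tool_pos: [452.4, -300.0, 35.2]
tcp_rot: [3.131, -0.005, 0.028]
contact_force: [-0.3, 0.4, -1.7]
grip_width: 23.7
```

View pics/s9c.png

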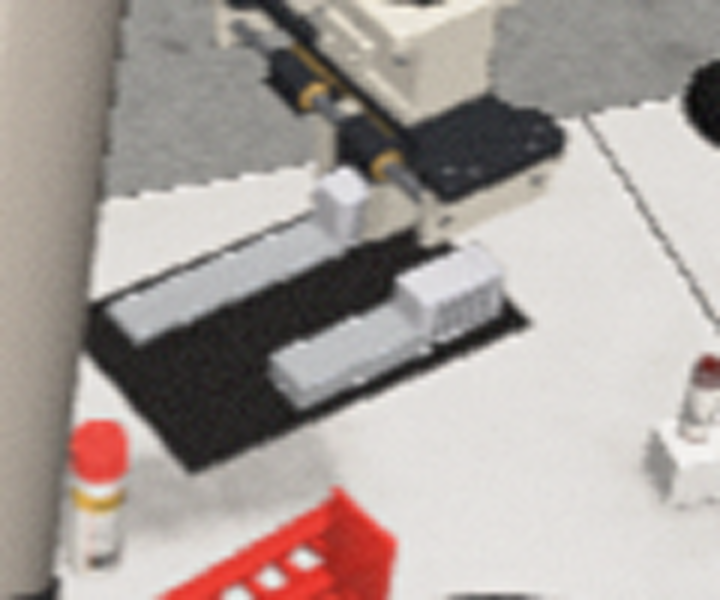

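```bash
python3 -m handwheel '{"translation":[[0,0.015,-0.01],[0,0,-0.01],[0,0,-0.01],[0,0,-0.005],[0,0,0],[0,0,0],[0,0,0],[0,0,0]],"twist":[0,0,0,0,0,0,0,0]}' 255; python3 -c "
from h import *
o=get_obs();print(o['tool_pos'],o['contact_force'],o['moment'])"
```

```text
time: 31.45
tool_pos: [452.9, -297.8, 30.6]
tcp_rot: [3.13, -0.007, 0.028]
contact_force: [-0.6, -0.3, -1.9]
grip_width: 24.1
[ 452.8654641  -297.79273837   30.63936671] [-0.61266664 -0.26428432 -1.85619718] [-0.05542374 -0.13875256  0.01248649]
```

```bash
python3 -m handwheel '{"translation":[[0,0,-0.006],[0,0,-0.006],[0,0,-0.006],[0,0,0],[0,0,0],[0,0,0],[0,0,0],[0,0,0]],"twist":[0,0,0,0,0,0,0,0]}' 255; python3 -c "
from h import *
o=get_obs();print(o['tool_pos'],o['contact_force'],o['moment'])"
```

```text
time: 32.45
tool_pos: [453.0, -297.9, 29.9]
tcp_rot: [3.129, -0.007, 0.028]
contact_force: [-0.6, 0.6, 0.2]
grip_width: 23.8
[ 453.00944901 -297.91074214   29.9417317 ] [-0.64857813  0.57965877  0.15028566] [-0.01887851 -0.05294146 -0.05731794]
```

Contact on the mat at the expected height. Releasing.

```bash
python3 -m handwheel '{"translation":[[0,0,0],[0,0,0],[0,0,0],[0,0,0],[0,0,0.1],[0,0,0.25],[0,0,0.3],[0,0,0.3]],"twist":[0,0,0,0,0,0,0,0]}' 116
python3 -m handwheel '{"translation":[[0,0,0.2],[-0.2,-0.2,0],[-0.3,-0.2,0],[-0.3,-0.2,0],[-0.3,-0.2,0],[-0.3,-0.2,0],[-0.2,-0.1,0],[0,0,0]],"twist":[0,0,0,0,0,0,0,0]}' 116
python3 - <<'E'
from h import *
s=snap('scene','s10');c=snap('top','t10')
cv2.imwrite('pics/s10c.png',cv2.resize(s['img'][150:290,190:450,::-1],None,fx=3,fy=3,interpolation=cv2.INTER_CUBIC))
cv2.imwrite('pics/t10c.png',cv2.resize(c['img'][130:290,170:450,::-1],None,fx=2.8,fy=2.8,interpolation=cv2.INTER_CUBIC))
for k,cc in(('top',c),('scene',s)):
  for n in('feeler_handle','feeler_tip','spacer_handle','container','head_top','pad_face'):
    for q in spot_point(k,n)[:1]: print(k,n,round(q['score'],2),w(cc,q['position']).round(1))
E
```

```text
time: 33.45
tool_pos: [451.5, -296.6, 176.1]
tcp_rot: [3.133, -0.003, 0.028]
contact_force: [-0.2, -0.4, -0.3]
grip_width: 50.0
time: 34.45
tool_pos: [205.7, -466.6, 221.8]
tcp_rot: [3.115, -0.015, 0.031]
contact_force: [0.5, 0.1, -0.4]
grip_width: 50.3
top feeler_handle 0.73 [ 456.  -298.1   19. ]
top feeler_tip 0.82 [ 454.5 -152.9    1.4]
top spacer_handle 0.86 [ 382.  -299.7   17.9]
top container 0.79 [381.3 256.7   0.9]
top head_top 0.98 [505.6 136.7 100.1]
scene feeler_handle 0.78 [ 451.  -298.2   19.7]
scene spacer_handle 0.63 [ 377.7 -299.3   21.5]
scene container 0.65 [383.2 255.2   2. ]
scene head_top 0.82 [506.3 136.4 103.6]
scene pad_face 0.41 [511.6 137.2  17.2]
```

View pics/s10c.png

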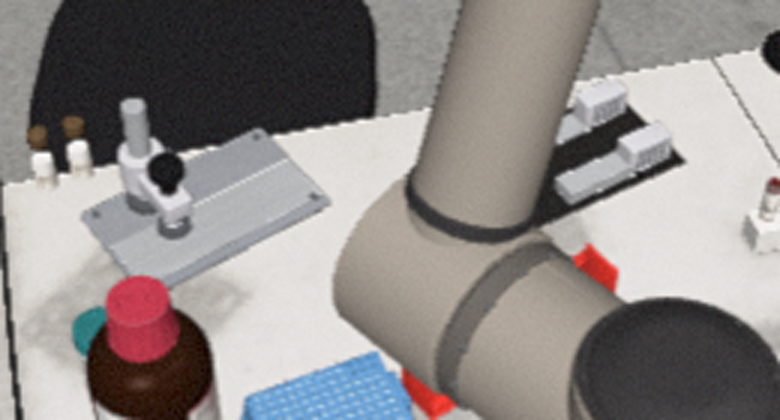

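View pics/t10c.png

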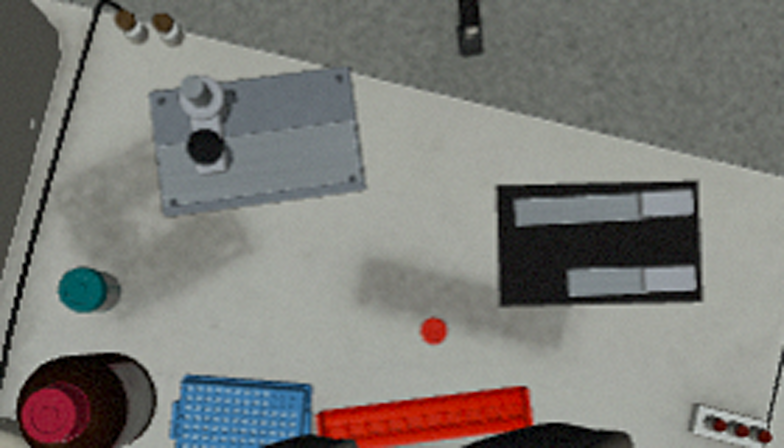

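```bash
python3 - <<'E'
from h import *
o=get_obs();print(o['time'],abs(o['dq']).max())
s=capture('scene');
def load(n): return cv2.resize(cv2.imread(n,0).astype(np.float32),None,fx=8,fy=8,interpolation=cv2.INTER_CUBIC)
a=load('pics/scene0.png');r={}
for n in('s7','s8','s10'):
  b=load(f'pics/{n}.png')
  for y0,y1,x0,x1 in [(199,214,239,251),(212,218,238,250)]:
    T=a[y0*8:y1*8,x0*8:x1*8];S=b[(y0-2)*8:(y1+7)*8,(x0-2)*8:(x1+3)*8]
    q=cv2.matchTemplate(S,T,cv2.TM_CCOEFF_NORMED);_,m,_,l=cv2.minMaxLoc(q);d=l[1]/8-2;print(n,round(m,2),l[0]/8-2,d,'mm',d/.2717)
# knob top from dark blob centroid, head height by both
def dark(n,y0,y1,x0,x1,th):
  g=cv2.imread(n,0)[y0:y1,x0:x1];g=cv2.resize(g,None,fx=8,fy=8,interpolation=cv2.INTER_CUBIC);m=(g<th).astype(np.uint8)
  k,l,st,ce=cv2.connectedComponentsWithStats(m);i=1+np.argmax(st[1:,4]);return ce[i]/8+[x0,y0]-.44,st[i]/8
for n in('scene0','s10'):print(n,dark(f'pics/{n}.png',195,222,236,256,60))
for n in('top0','t10'):print(n,dark(f'pics/{n}.png',172,192,232,254,60))
E
```

```text
35.15 0.001227978961182748
s7 0.98 0.375 3.375 mm 12.421788737578211
s7 0.93 0.25 3.125 mm 11.501656238498343
s8 0.98 0.375 3.375 mm 12.421788737578211
s8 0.93 0.25 3.125 mm 11.501656238498343
s10 0.98 0.375 3.375 mm 12.421788737578211
s10 0.93 0.25 3.125 mm 11.501656238498343
scene0 (array([246.171389  , 201.61781219]), array([   3.25 ,    0.   ,   16.75 ,   16.375, 1243.25 ]))
s10 (array([246.45836362, 203.32435889]), array([   3.625,    0.   ,   16.375,   19.625, 1348.25 ]))
top0 (array([242.44793906, 181.37100256]), array([   4.125,    3.375,   14.5  ,   12.875, 1074.75 ]))
t10 (array([243.04456325, 181.88908133]), array([   4.875,    4.25 ,   14.625,   12.25 , 1037.5  ]))
```

```bash
python3 -c "
from plant import *
print(close_job())"
```

```text
the job is handed in; nothing more can be done
None
```

The feeler blade is drawn out and back flat on the mat, and the head is left set on the stand. I handed the job in at about 35 s; no verdict was reported.

- **Insertion:** I gripped the feeler by its handle and slid it along the bed under the pad. The camera showed its tip past the pad, about 30 mm beyond the pad's centre by my calculation.
- **Head setting:** I pressed the knob with closed fingertips. The fingertip height puts the head at about 17 mm (16.3–17.8), so the spring was squeezed about 2–4 mm. The last small press was not read before I lifted off, hence the range.
- **Drag:** Drawing the blade out gave about 7.5 N of drag at one reading. The head's image was in the same place before, during and after the draw.
- **Final check:** The feeler was within about 5 mm of its start pose by the vision networks. The short blade and the container showed no movement beyond the networks' few-millimetre noise. The arm was clear and at rest.

**Checks that disagreed or were weaker:**
- The image shift of the head read 11.5–12.4 mm, slightly more than the 10–11.6 mm from touch. It still points to about 17–18 mm.
- The networks put the knob top at 100–104 mm. The low end would be past the good range, but it is within their 4 mm error.
- 7.5 N of drag is more than I would expect from the spring force alone. The tool also tilted slightly (about 0.01–0.02 rad) while pulling, which may have added to it.

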